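# Feel which pantry boxes are full and slide those home

### The job

The three pantry boxes have been pulled out of their rack, and one or two of them still hold a big full jar: feel which, by lifting a box's handle end a finger's breadth while its far end stays down on the worktop, and set it down again. Slide every full box straight into the bay behind it until it clicks fully home against the stop, and leave the empty ones out where they stand, ready for refilling. Never carry a box or tip it steeply, push gently enough not to ram the rack, and leave the other things alone.

Things in the scene. Friction and masses are not known exactly. Their poses are not given: they have to be found in the camera images.
- rack: low fixed wooden rack, 412 mm wide, 56 mm high, with three side-by-side bays open towards the robot. Origin on the worktop at the middle of the middle bay's felt-faced stop; x points into the bays (away from the robot), y left. Bays lie 130 mm apart and are 108 mm wide; the 22 mm dividers reach 75 mm forward of the stop and end in half-round noses.
- bay_left (a point): middle of the hard stop of the left bay, on the worktop, axes as the rack's; the heel of box_left meets it when home. 22 mm in front of it a sprung roller sticks 5 mm out of the divider on either side: they press on the box's sides over the last 22 mm and click into its grooves when it is home. Pushing a full box past them takes about 8 to 14 N in all.
- bay_middle (a point): middle of the hard stop of the middle bay, on the worktop, axes as the rack's; the heel of box_middle meets it when home. 22 mm in front of it a sprung roller sticks 5 mm out of the divider on either side: they press on the box's sides over the last 22 mm and click into its grooves when it is home. Pushing a full box past them takes about 8 to 14 N in all.
- bay_right (a point): middle of the hard stop of the right bay, on the worktop, axes as the rack's; the heel of box_right meets it when home. 22 mm in front of it a sprung roller sticks 5 mm out of the divider on either side: they press on the box's sides over the last 22 mm and click into its grooves when it is home. Pushing a full box past them takes about 8 to 14 N in all.
- box_left: left pantry box: closed, white, pale wooden lid (fixed), 140 mm long (x), 104 wide, 78 high; loose on the worktop before the left bay, 80 to 98 mm out from home, turned up to 3 degrees from it. Origin at the centre of the underside; x from the handle end to the heel (the end that enters the bay), z up. Full 0.83 to 0.97 kg, empty 0.16 to 0.20 kg; all look the same.
- box_left_handle (a point): middle of the handle bar of box_left: steel bow handle on the end facing the robot, round bar 8 mm thick, 64 mm long along the box's y, 60 mm above the worktop, 38 mm out from the end face. Lifted here with the heel down, a full box pulls with 3 to 4.5 N, an empty one 0.3 to 1.5 N; a hard grip hinders the bar from turning and blurs this by 1 N. Axes as the box's
- box_left_heel (a point): middle of the bottom edge of the heel end of box_left, 178 mm from the handle bar along the box's x. Axes as the box's
- box_middle: middle pantry box: closed, white, pale wooden lid (fixed), 140 mm long (x), 104 wide, 78 high; loose on the worktop before the middle bay, 80 to 98 mm out from home, turned up to 3 degrees from it. Origin at the centre of the underside; x from the handle end to the heel (the end that enters the bay), z up. Full 0.83 to 0.97 kg, empty 0.16 to 0.20 kg; all look the same.
- box_middle_handle (a point): middle of the handle bar of box_middle: steel bow handle on the end facing the robot, round bar 8 mm thick, 64 mm long along the box's y, 60 mm above the worktop, 38 mm out from the end face. Lifted here with the heel down, a full box pulls with 3 to 4.5 N, an empty one 0.3 to 1.5 N; a hard grip hinders the bar from turning and blurs this by 1 N. Axes as the box's
- box_middle_heel (a point): middle of the bottom edge of the heel end of box_middle, 178 mm from the handle bar along the box's x. Axes as the box's
- box_right: right pantry box: closed, white, pale wooden lid (fixed), 140 mm long (x), 104 wide, 78 high; loose on the worktop before the right bay, 80 to 98 mm out from home, turned up to 3 degrees from it. Origin at the centre of the underside; x from the handle end to the heel (the end that enters the bay), z up. Full 0.83 to 0.97 kg, empty 0.16 to 0.20 kg; all look the same.
- box_right_handle (a point): middle of the handle bar of box_right: steel bow handle on the end facing the robot, round bar 8 mm thick, 64 mm long along the box's y, 60 mm above the worktop, 38 mm out from the end face. Lifted here with the heel down, a full box pulls with 3 to 4.5 N, an empty one 0.3 to 1.5 N; a hard grip hinders the bar from turning and blurs this by 1 N. Axes as the box's
- box_right_heel (a point): middle of the bottom edge of the heel end of box_right, 178 mm from the handle bar along the box's x. Axes as the box's
- mug_band: white mug with a blue-green band, 81 mm wide, 92 mm high, left of the rack; a bystander
- mug_white: plain white mug, 79 mm wide, 89 mm high, at the right; a bystander
- kitchen_timer: round red and white kitchen timer, 64 mm wide, 49 mm high, at the back; a bystander
- fruit_tin: round food tin, 57 mm wide, 72 mm high, at the left; a bystander
- fish_tin: flat oblong blue and gold tin, 63 x 105 mm, 23 mm high, at the left; a bystander
Things that resemble listed ones, but are neither listed nor needed, are in the scene too. Leave any red look-alike of the box_right alone. What is shaped like the box_middle but red is not meant.

How it is judged:
By the outcome, as a careful person would: the job done as asked, in the order asked, and still so for the second after the job is handed in, with the robot touching nothing.
It also fails if it takes over 69 s, if anything falls off the work surface, if the arm or the gripper's body presses on something with over 40 N, if the wrist force passes 120 N, or if a joint passes its speed limit or range.

### The arm

A 7-joint arm with a two-finger parallel gripper is mounted at the origin on a cart in front of the work surface, level with it; the furniture and walls round the work are solid. World frame = base frame: x ahead of the robot, y to its left, z up, the work surface at z = 0. Lengths are in m, angles in rad, forces in N, time in s.
With the tool pointing down it reaches from about 0.4 to 0.85 m from the base axis. Payload 10.4 kg.
Tool frame: the origin (TCP) lies on the centre line of the jaws, within the pads' length; the fingertips stand 8 mm ahead of it and the grasp point (between the pads) lies 11 mm behind it; z points along the fingers, y is the direction in which the jaws open and shut (so a half turn about z gives the same grasp; the last joint's range is limited). The gripper opens to 85 mm and grips with 20 to 120 N. Pads are 22 mm wide; open, the fingers measure 114 mm over their backs; the gripper's body (76 mm by 85 mm) begins 54 mm behind the grasp point. The pads swing forward as they close: fully open they stand 13 mm farther back than shut.
Start: joints at [1.317, 0.332, -0.065, 1.46, 0.022, 1.35, -0.088], TCP at [0.143, -0.608, 0.239] pointing down, gripper open.
Joint ranges: [-2.6, 2.6], [-0.5, 2.12], [-1.47, 1.34], [0.16, 2.42], [-1.27, 4.41], [0.06, 2.06], [-2.6, 2.6]. Speed limits (rad/s): [2.22, 2.22, 2.79, 2.79, 3.14, 3.14, 3.14].

### API

Orientations are given as a rotation vector (axis times angle).
In Python, from rig import env gives the robot as it stands. The module is installed in compiled form; this text tells all that it offers.
- The arm moves only by the tool jog_arm, never from a script. Its argument "steps" is a list of rows, each a list of 4 numbers: the shift along the tool's x, y, z in mm, then the turn about the tool's z in degrees. In form: [[dx, dy, dz, twist], ...]. A call has exactly 10 rows; each row is the pose to reach, as a shift and turn from the pose commanded when the call began, along the tool's axes at that moment; what a row does not reach only later rows make up. A row lasts 1/12 s, in which the tool goes at most 41.7 mm and 7.16 degrees, less where a joint would pass 70% of its speed; a pose out of reach is approached as far as the arm can. A call with a gripper value outside its range is refused whole. "claw" is the finger opening in mm, from 0 to 85.4, set as the call begins (left out, the last holds). The fingers move at their own pace and stop on an object; "force" is the grip in N (left out, the last holds). Time passes only in rows, so rows that repeat a pose let the fingers close, or fill a call up. It gives the time, the measured TCP pose, the force and the opening at its end, in the units of the state.
- env.get_obs(): the state, without advancing time (a new reading comes with each control period).
- env.get_image(name): name is "side" or "top" or "wrist"; returns a dict with "img" (384x512x3 uint8, red, green, blue), "vfov" (degrees; the focal length in pixels is half the picture's height over the tangent of half this angle, whatever the lens; pixels are square), "cx", "cy" (the principal point, pixels), "cam_to_world" (4x4, takes a point from camera to world coordinates). Camera axes: x right, y down, z forward; pixel columns grow to the right and rows downward; lengths in m; the calibration is good to about 2 mm. A picture is of the moment at which its call begins. There is no depth.
- env.close_job(): hands the job in, once; it reports no verdict.
Trained networks look in a picture, given as the dict that the camera call returned (one of the last four; its "shot" number tells which), for a name from the list of things; names that differ only in an ending like _2 or _b are one class to them, and where a whole thing is asked for, a point or a joint stands for the part that bears it (a point fixed in the world has none). Each returns a list of dicts, best first, with "score" (0 to 1); they miss things now and then, are a little off and sometimes report something else, mostly with a low value. They report only what shows in the picture. A call takes as long as a camera call. They do not tell look-alikes from the thing itself.
- env.find_in(name, picture): "centre" ([column, row] in pixels, amid what is visible of it).
The state is a dict: "t": time; "joints": joint angles; "joint_velocities": joint speeds; "joint_efforts": joint torques, N m; "ee_pos": TCP position; "orientation": TCP orientation; "wrist_force": force on the tool from outside, world axes, zero at the start; "wrist_torque": the same for the moment, N m; "grip_width": finger opening in m.
Only numpy, scipy, OpenCV 4.12 (cv2) and the standard library are available. Lean on these libraries where they do the work, as an engineer would, in place of code of your own. Each camera call takes 0.05 s, during which the arm holds its last target.

## Working session

There is one attempt and no reset: what is moved stays moved. The work goes in short steps, Python scripts to look and compute and a tool call to move; the robot and the scene stay as the last step left them, time stands still between calls to the robot, and variables do not carry over. Pictures are saved under pics/ and viewed, and the job is handed in when it is done.

Besides the shell and the picture viewer there is one more tool, called after ">>>" as a command line: name --pt "numbers of a row" for each row, then --argument value for the rest. jog_arm: Moves the arm, as the interface text tells. Its arguments: {"type":"object","properties":{"steps":{"type":"array","items":{"type":"array","items":{"type":"number"}}},"claw":{"type":"number"},"force":{"type":"number"}},"required":["steps"]}

```bash
mkdir -p pics; ls
python3 - <<'E'
from rig import env
import cv2
o=env.get_obs()
print(o)
for n in ("top","side"):
    p=env.get_image(n); cv2.imwrite(f"pics/{n}0.png",p["img"][:,:,::-1]); print(n,p["vfov"],p["cx"],p["cy"],p["cam_to_world"].round(4).tolist() if hasattr(p["cam_to_world"],'round') else p["cam_to_world"])
    for k in ("box_left","box_left_handle","box_left_heel","rack"):
        print(k,[(([round(float(c)) for c in d["centre"]]),round(float(d["score"]),2)) for d in env.find_in(k,p)])
E
```

```text
pics
{'t': 0.0, 'joints': array([ 1.31735251,  0.33289113, -0.06469733,  1.46098032,  0.02159804,
        1.34990292, -0.08849033]), 'joint_velocities': array([ 0.00254348,  0.00087713,  0.00117686,  0.00032467, -0.00052615,
       -0.0007606 ,  0.00039318]), 'joint_efforts': array([-2.85446913e-04, -6.25446153e+01,  4.87365935e-02, -3.91603124e+01,
        1.61840947e-02,  9.99039214e-03,  1.98789098e-05]), 'ee_pos': array([ 0.14290484, -0.60804962,  0.23848527]), 'orientation': array([-3.11922716e+00, -3.61679593e-01,  3.76393591e-04]), 'wrist_force': array([ 0.32356216, -0.10644515, -0.88599724]), 'wrist_torque': array([ 0.05877322,  0.02503606, -0.01467726]), 'grip_width': 0.08492956876588856}
top 49.914926969829125 251.77663205475196 195.86022524099155 [[0.0711, -0.9764, 0.2039, 0.2594], [-0.9975, -0.0703, 0.0111, -0.1684], [0.0035, -0.2042, -0.9789, 1.5974], [0.0, 0.0, 0.0, 1.0]]
box_left [([274, 170], 0.59), ([238, 210], 0.58)]
box_left_handle [([239, 206], 0.78), ([273, 169], 0.52), ([305, 210], 0.16)]
box_left_heel [([236, 205], 0.91), ([128, 219], 0.52)]
rack [([273, 167], 0.68)]
side 51.899197541782826 265.37634850238805 186.86687677139656 [[0.2789, -0.5862, 0.7606, -0.5982], [-0.9603, -0.1737, 0.2182, -0.4513], [0.0042, -0.7913, -0.6114, 1.0057], [0.0, 0.0, 0.0, 1.0]]
box_left [([263, 196], 0.61), ([118, 196], 0.16)]
box_left_handle [([257, 196], 0.89)]
box_left_heel [([262, 197], 0.95), ([295, 203], 0.36), ([306, 178], 0.17)]
rack [([308, 179], 0.94)]
```

View pics/top0.png

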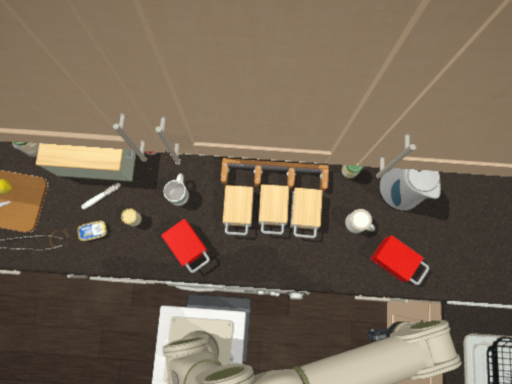

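View pics/side0.png

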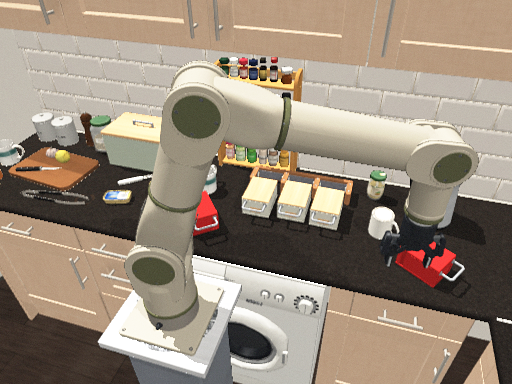

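```bash
cat > h.py <<'E'
import numpy as np, cv2
from rig import env
from scipy.spatial.transform import Rotation as R
def ray(p,uv):
    H,W=p["img"].shape[:2]
    f=H/2/np.tan(np.radians(p["vfov"])/2)
    M=np.array(p["cam_to_world"])
    d=M[:3,:3]@np.array([(uv[0]-p["cx"])/f,(uv[1]-p["cy"])/f,1.]); return M[:3,3],d
def onz(p,uv,z):
    c,d=ray(p,uv); return c+d*(z-c[2])/d[2]
def proj(p,X):
    H,W=p["img"].shape[:2]
    f=H/2/np.tan(np.radians(p["vfov"])/2)
    M=np.linalg.inv(np.array(p["cam_to_world"])); q=M[:3,:3]@np.array(X)+M[:3,3]
    return q[0]/q[2]*f+p["cx"],q[1]/q[2]*f+p["cy"]
E
python3 - <<'E'
from h import *
p=env.get_image("top")
im=p["img"][:,:,::-1]
cv2.imwrite("pics/topz.png",cv2.resize(im[150:245,210:340],None,fx=6,fy=6,interpolation=cv2.INTER_CUBIC))
for uv in [(236,234),(272,232),(305,236)]: print(onz(p,uv,.06).round(3))
for uv in [(258,165),(291,169)]: print(onz(p,uv,.056).round(3))
o=env.get_obs(); print(R.from_rotvec(o["orientation"]).as_matrix().round(3))
q=env.get_image("wrist");cv2.imwrite("pics/w0.png",q["img"][:,:,::-1])
T=np.eye(4);T[:3,:3]=R.from_rotvec(o["orientation"]).as_matrix();T[:3,3]=o["ee_pos"]
print((np.linalg.inv(T)@np.array(q["cam_to_world"])).round(3),q["vfov"],q["cx"],q["cy"])
E
```

```text
[ 0.43  -0.102  0.06 ]
[ 0.447 -0.236  0.06 ]
[ 0.441 -0.36   0.06 ]
[ 0.704 -0.166  0.056]
[ 0.697 -0.295  0.056]
[[ 0.973  0.229  0.   ]
 [ 0.229 -0.973 -0.   ]
 [ 0.     0.    -1.   ]]
[[ 0.001 -0.955 -0.296  0.074]
 [ 1.     0.001 -0.     0.   ]
 [ 0.001 -0.296  0.955 -0.135]
 [ 0.     0.     0.     1.   ]] 64.41092066989356 257.4850937846096 188.18149416676465
```

View pics/topz.png

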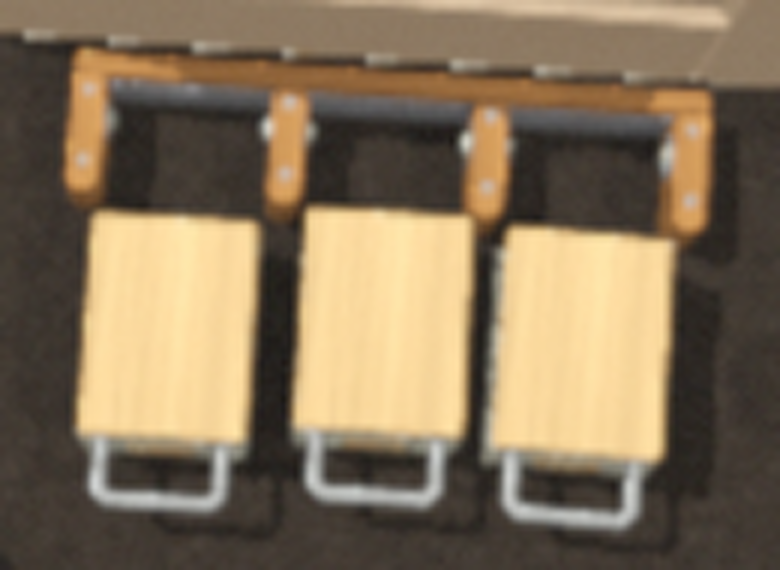

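View pics/w0.png

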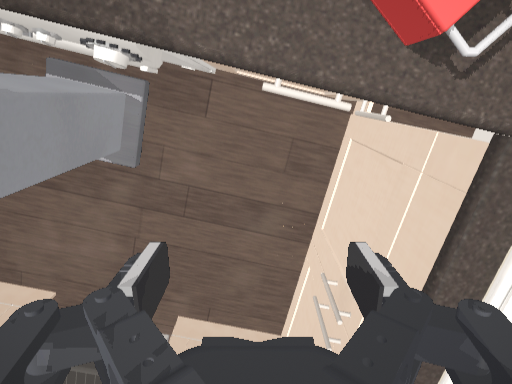

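The top picture shows the three white, wood-lidded boxes at about (238,206), (273,206) and (307,208), with their handles at rows 232–236. The rack is behind them at about (275,172). The red look-alikes at (185,245) and (400,258) are not to be touched. I'll hover over the boxes next, turned so the jaws close along world x.

>>> jog_arm --pt "29 -22 -8 -7" --pt "58 -44 -16 -14" --pt "87 -66 -24 -21" --pt "116 -88 -32 -28" --pt "145 -110 -40 -35" --pt "174 -132 -48 -42" --pt "203 -154 -56 -49" --pt "232 -176 -64 -56" --pt "261 -198 -72 -63" --pt "290 -220 -80 -70" --claw 28 --force 20

```text
t: 1.43
ee_pos: [0.3758, -0.3264, 0.32]
orientation: [2.342, 2.093, -0.001]
wrist_force: [0.8, -1.2, -0.3]
grip_width: 0.0278
```

>>> jog_arm --pt "23 18 -5 -1" --pt "46 36 -10 -2" --pt "69 54 -15 -3" --pt "92 72 -20 -4" --pt "115 90 -25 -5" --pt "130 102 -30 -6" --pt "139 109 -30 -6.4" --pt "139 109 -30 -6.4" --pt "139 109 -30 -6.4" --pt "139 109 -30 -6.4"

```text
t: 2.27
ee_pos: [0.4986, -0.2043, 0.3489]
orientation: [-2.231, -2.211, 0.002]
wrist_force: [-0.9, -1.3, 0.8]
grip_width: 0.0279
```

Run:
```python
from h import *
import pickle
o=env.get_obs(); print(o["t"],o["ee_pos"],o["joints"].round(2),o["wrist_force"])
p=env.get_image("wrist"); pickle.dump(p,open("w1.pkl","wb")); cv2.imwrite("pics/w1.png",p["img"][:,:,::-1])
for k in ("box_left","box_left_handle","box_left_heel","rack"):
    print(k,[(([round(float(c)) for c in d["centre"]]),round(float(d["score"]),2)) for d in env.find_in(k,p)])
```

```text
2.2667 [ 0.49862328 -0.20431907  0.34887715] [ 0.82  0.15 -0.58  1.48  0.08  1.54  0.23] [-0.87574697 -1.30052382  0.82247066]
box_left [([284, 68], 0.68)]
box_left_handle [([289, 68], 0.74)]
box_left_heel [([288, 67], 0.6), ([397, 128], 0.36)]
rack [([394, 127], 0.84)]
```

View pics/w1.png

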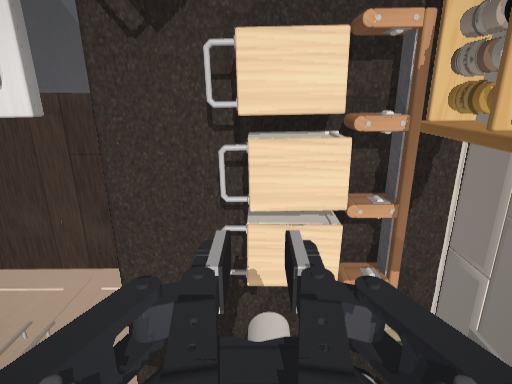

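Run:
```python
from h import *
import pickle
p=pickle.load(open("w1.pkl","rb"))
im=p["img"]
cv2.imwrite("pics/w1z.png",cv2.resize(im[0:300,190:450][:,:,::-1],None,fx=2,fy=2,interpolation=cv2.INTER_CUBIC))
hsv=cv2.cvtColor(im,cv2.COLOR_RGB2HSV)
for c in [(300,60),(300,180),(300,270),(400,20),(380,122),(250,135),(420,150)]: print(c,hsv[c[1],c[0]],im[c[1],c[0]])
m=cv2.inRange(hsv,(10,40,185),(30,160,255))
n,l,s,cc=cv2.connectedComponentsWithStats(m)
for i in range(1,n):
    if s[i][4]>1500:
        cn=max(cv2.findContours((l==i).astype(np.uint8),0,1)[0],key=cv2.contourArea)
        r=cv2.minAreaRect(cn); print(s[i],r)
        q=cv2.approxPolyDP(cn,4,True)[:,0]
        W=np.array([onz(p,u,.078)[:2] for u in q.astype(float)])
        print(q.tolist(),W.round(4).tolist())
        # fit lines left/right/top/bottom in world
```

```text
(300, 60) [ 17  75 239] [239 208 169]
(300, 180) [ 19  67 242] [242 219 178]
(300, 270) [ 15   3 151] [151 150 149]
(400, 20) [ 14 117 192] [192 144 104]
(380, 122) [ 13 116 196] [196 147 107]
(250, 135) [ 19  23 175] [175 169 159]
(420, 150) [ 9 48 37] [37 32 30]
[ 429    0   63  121 2730] ((462.4157409667969, 61.026519775390625), (48.85856246948242, 126.70838165283203), 9.090276718139648)
[[448, 0], [429, 119], [474, 120], [475, 115], [452, 110], [447, 96], [457, 84], [483, 76], [457, 75], [449, 63], [457, 48], [491, 35], [466, 38], [459, 30], [462, 14], [482, 0]] [[0.7208, -0.0263], [0.72, -0.1623], [0.7787, -0.1641], [0.7787, -0.1578], [0.7478, -0.1512], [0.7384, -0.1339], [0.7484, -0.1195], [0.7791, -0.1103], [0.7465, -0.1088], [0.734, -0.0948], [0.7408, -0.0779], [0.779, -0.0639], [0.7496, -0.0669], [0.7395, -0.0581], [0.7399, -0.041], [0.7605, -0.0266]]
[ 235   25  115   90 9741] ((292.7617492675781, 69.80294036865234), (87.61847686767578, 114.3145523071289), 88.78113555908203)
[[349, 26], [236, 28], [238, 113], [344, 112]] [[0.6073, -0.0526], [0.4721, -0.0536], [0.4717, -0.1527], [0.6088, -0.1526]]
[ 248  137  104   75 7354] ((299.8106689453125, 173.73321533203125), (73.32731628417969, 103.28638458251953), 89.26547241210938)
[[351, 138], [249, 138], [250, 210], [345, 209]] [[0.6206, -0.1861], [0.4855, -0.185], [0.4852, -0.2872], [0.6203, -0.2867]]
[ 247  223   96   63 3587] ((294.5, 254.0), (62.0, 95.0), 90.0)
[[248, 224], [248, 269], [254, 268], [262, 279], [249, 280], [248, 285], [286, 285], [286, 229], [298, 229], [303, 239], [315, 243], [337, 279], [341, 225]] [[0.4819, -0.3088], [0.4806, -0.383], [0.4898, -0.3813], [0.5018, -0.4006], [0.4818, -0.4022], [0.4801, -0.4111], [0.5388, -0.4116], [0.537, -0.3171], [0.5544, -0.3173], [0.5623, -0.3334], [0.5802, -0.34], [0.6168, -0.4014], [0.6164, -0.3114]]
```

View pics/w1z.png

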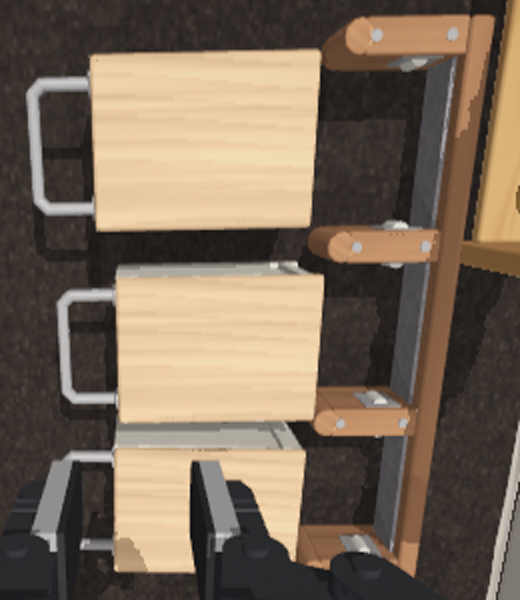

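Run:
```python
from h import *
import pickle
p=pickle.load(open("w1.pkl","rb"))
im=p["img"]
Z=lambda c:onz(p,(c[0],c[1]),.056)[:2]
# zoom of dividers
cv2.imwrite("pics/w1r.png",cv2.resize(im[0:300,335:445][:,:,::-1],None,fx=4,fy=4,interpolation=cv2.INTER_CUBIC)[:600])
cv2.imwrite("pics/w1r2.png",cv2.resize(im[0:300,335:445][:,:,::-1],None,fx=4,fy=4,interpolation=cv2.INTER_CUBIC)[600:])
hsv=cv2.cvtColor(im,cv2.COLOR_RGB2HSV)
m=cv2.inRange(hsv,(10,40,185),(30,160,255))
n,l,s,cc=cv2.connectedComponentsWithStats(m)
for i in range(1,n):
    if s[i][4]>3000:
        x,y,w,h=s[i][:4]; M=(l==i)
        def fit(P,ax):
            # robust line: coordinate ax as fn of other
            P=np.array(P);a=P[:,1-ax];b=P[:,ax]
            k=np.ones(len(a),bool)
            for _ in range(5):
                c=np.polyfit(a[k],b[k],1);r=b-np.polyval(c,a);k=abs(r)<max(.001,2*np.std(r[k]))
            return c,np.std(r[k])
        wx=lambda u,v:onz(p,(u,v),.078)[:2]
        rows=[v for v in range(y+6,y+h-6)]; cols=range(x+8,x+w-8)
        L=fit([wx(np.where(M[v])[0].min()-.5,v) for v in rows],0)
        Rr=fit([wx(np.where(M[v])[0].max()+.5,v) for v in rows],0)
        T=fit([wx(u,np.where(M[:,u])[0].min()-.5) for u in cols],1)
        B=fit([wx(u,np.where(M[:,u])[0].max()+.5) for u in cols],1)
        for nme,(c,sd) in zip("LRTB",(L,Rr,T,B)): print(nme,"deg",np.degrees(np.arctan(c[0])).round(2),"sd mm",(sd*1e3).round(2), end=" | ")
        def X(a,b): # x=a0*y+a1 ; y=b0*x+b1
            xx=(a[0]*b[1]+a[1])/(1-a[0]*b[0]);return np.array([xx,b[0]*xx+b[1]])
        q=[X(L[0],T[0]),X(Rr[0],T[0]),X(L[0],B[0]),X(Rr[0],B[0])]
        print("\n",np.round(q,4).tolist(),"ctr",np.mean(q,0).round(4))
```

```text
L deg -0.81 sd mm 0.35 | R deg -0.66 sd mm 0.37 | T deg 0.46 sd mm 0.31 | B deg 0.82 sd mm 0.35 | 
 [[0.4701, -0.0525], [0.6085, -0.0514], [0.4715, -0.155], [0.6097, -0.153]] ctr [ 0.5399 -0.103 ]
L deg -0.64 sd mm 0.41 | R deg -0.42 sd mm 0.41 | T deg 0.19 sd mm 0.54 | B deg 0.3 sd mm 0.45 | 
 [[0.4831, -0.1848], [0.6217, -0.1844], [0.4843, -0.2885], [0.6224, -0.2878]] ctr [ 0.5529 -0.2364]
L deg 0.04 sd mm 0.64 | R deg 0.89 sd mm 0.43 | T deg -1.1 sd mm 0.64 | B deg 26.21 sd mm 33.72 | 
 [[0.4796, -0.3075], [0.6185, -0.3102], [0.4795, -0.4071], [0.6181, -0.3388]] ctr [ 0.5489 -0.3409]
```

View pics/w1r.png

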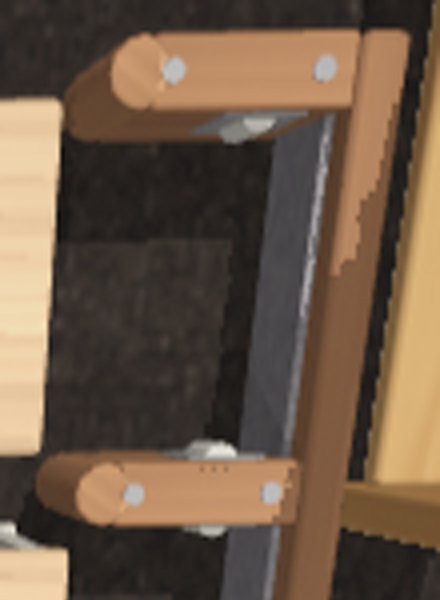

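View pics/w1r2.png

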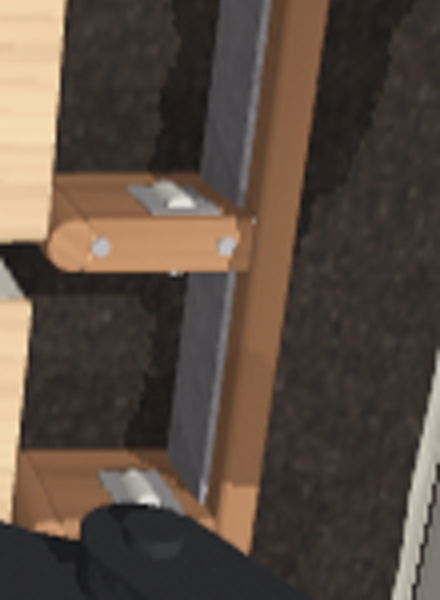

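Run:
```python
from h import *
import pickle
p=pickle.load(open("w1.pkl","rb"))
Z=lambda c:onz(p,(335+(c[0]-1.5)/4,(c[1]-1.5)/4),.056)[:2]
for s in [[(110,70),(175,69),(326,68)],[(77,494),(133,494),(272,492)],[(47,847),(101,847),(227,845)]]:
    print([Z(c).round(4).tolist() for c in s], "screw yaw",np.degrees(np.arctan2(*(Z(s[2])-Z(s[1]))[::-1])).round(2))
a=Z((133,69*0+494));
S=np.array([Z(c) for c in [(175,69),(133,494),(101,847)]]);D=S[2]-S[0];print("pitch",np.linalg.norm(D)/2,"yaw",np.degrees(np.arctan2(D[0],-D[1])))
S=np.array([Z(c) for c in [(326,68),(272,492),(227,845)]]);D=S[2]-S[0];print("pitch",np.linalg.norm(D)/2,"yaw",np.degrees(np.arctan2(D[0],-D[1])))
for nm,e in {"L":[(250,36),(250,107)],"M":[(200,460),(200,526)],"R":[(170,600+217),(170,600+271)]}.items(): print(nm,[Z(c).round(4).tolist() for c in e])
# felt top edge line
for c in [(333,116),(293,440),(203,1100)]: print(Z(c).round(4))
```

```text
[[0.6288, -0.0386], [0.6491, -0.0385], [0.6963, -0.0386]] screw yaw -0.17
[[0.6296, -0.1688], [0.6488, -0.169], [0.6965, -0.1687]] screw yaw 0.33
[[0.6293, -0.2991], [0.6496, -0.2992], [0.6968, -0.2988]] screw yaw 0.53
pitch 0.13037575157161638 yaw 0.10370639600028433
pitch 0.13008671003913394 yaw 0.11940917307929437
L [[0.6714, -0.0295], [0.6739, -0.0494]]
M [[0.6706, -0.1578], [0.6731, -0.1801]]
R [[0.6742, -0.2874], [0.6765, -0.3092]]
[ 0.7004 -0.0522]
[ 0.7014 -0.1514]
[ 0.7004 -0.4086]
```

Left to right, the lids are at y ≈ −0.103, −0.236 and −0.361. The bay centres are at y ≈ −0.104, −0.234 and −0.364, and the stop is at x ≈ 0.703. I'll start with the middle handle, at (0.445, −0.237).

>>> jog_arm --pt "-8 -13 20 0" --pt "-16 -26 50 -0.3" --pt "-24 -40 85 -0.6" --pt "-33 -53 120 -0.6" --pt "-33 -53 155 -0.6" --pt "-33 -53 185 -0.6" --pt "-33 -53 210 -0.6" --pt "-33 -53 225 -0.6" --pt "-33 -53 229 -0.6" --pt "-33 -53 229 -0.6"

```text
t: 3.35
ee_pos: [0.4457, -0.2354, 0.1196]
orientation: [-2.216, -2.224, 0.001]
wrist_force: [-0.1, -0.4, 0.7]
grip_width: 0.028
```

```bash
cat > st.py <<'E'
from h import *
o=env.get_obs(); rv=o["orientation"];Rm=R.from_rotvec(rv).as_matrix()
print(round(o["t"],2),o["ee_pos"].round(4),"yaw",np.degrees(np.arctan2(Rm[1,0],Rm[0,0])).round(2),"F",o["wrist_force"].round(2),"T",o["wrist_torque"].round(3),"g",round(o["grip_width"],4))
E
python3 st.py
python3 - <<'E'
from h import *
import pickle
p=env.get_image("wrist"); pickle.dump(p,open("w2.pkl","wb")); 
im=p["img"][:,:,::-1].copy()
for X in [(.445,-.2371,.06),(.445,-.2051,.06),(.445,-.269,.06)]:
    u=proj(p,X); cv2.circle(im,(int(u[0]),int(u[1])),3,(0,0,255),1)
cv2.imwrite("pics/w2.png",im)
E
```

```text
3.35 [ 0.4457 -0.2354  0.1196] yaw 90.2 F [-0.05 -0.37  0.67] T [-0.005  0.014  0.014] g 0.028
```

View pics/w2.png

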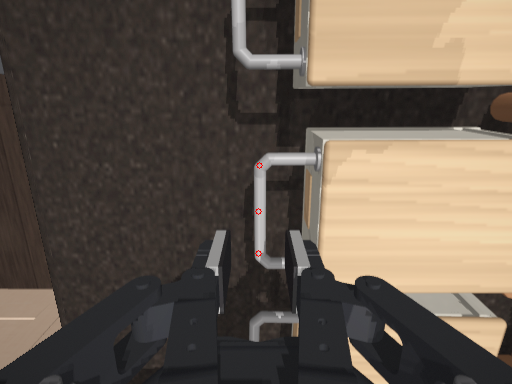

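>>> jog_arm --pt "-1 -0.5 12 0" --pt "-1.5 -0.5 26 0" --pt "-1.5 -0.5 40 0" --pt "-1.5 -0.5 52 0" --pt "-1.5 -0.5 61 0" --pt "-1.5 -0.5 67 0" --pt "-1.5 -0.5 70 0" --pt "-1.5 -0.5 70.5 0" --pt "-1.5 -0.5 70.5 0" --pt "-1.5 -0.5 70.5 0"

```text
t: 4.23
ee_pos: [0.4463, -0.2371, 0.0504]
orientation: [2.216, 2.225, 0.0]
wrist_force: [0.2, -0.6, 0.2]
grip_width: 0.0279
```

```bash
python3 st.py
```

```text
4.23 [ 0.4463 -0.2371  0.0504] yaw 90.22 F [ 0.24 -0.57  0.23] T [ 0.007 -0.047  0.054] g 0.0279
```

>>> jog_arm --pt "0 0 0 0" --pt "0 0 0 0" --pt "0 0 0 0" --pt "0 0 0 0" --pt "0 0 0 0" --pt "0 0 0 0" --pt "0 0 0 0" --pt "0 0 0 0" --pt "0 0 0 0" --pt "0 0 0 0" --claw 0 --force 20

```text
t: 5.07
ee_pos: [0.446, -0.2371, 0.0502]
orientation: [2.217, 2.225, -0.0]
wrist_force: [-1.9, -0.6, 5.9]
grip_width: 0.0068
```

```bash
cat > avg.py <<'E'
from h import *
import sys
n=int(sys.argv[1]) if len(sys.argv)>1 else 4
F=[];T=[]
for i in range(n):
    o=env.get_obs();F.append(o["wrist_force"]);T.append(o["wrist_torque"])
    if i<n-1: env.get_image("wrist")
print("n",n,"F",np.mean(F,0).round(2),"sd",np.std(F,0).round(2),"T",np.mean(T,0).round(3)); exec(open("st.py").read())
E
python3 avg.py 4
```

```text
n 4 F [-1.74 -0.06  5.86] sd [0.22 0.52 0.47] T [0.06  0.347 0.034]
5.22 [ 0.446  -0.2371  0.0502] yaw 90.22 F [-1.96  0.07  5.2 ] T [0.068 0.33  0.099] g 0.0071
```

>>> jog_arm --pt "0 0.7 -2 0" --pt "0 1.3 -4 0" --pt "0 2 -6 0" --pt "0 2.6 -8 0" --pt "0 3.2 -10 0" --pt "0 3.8 -12 0" --pt "0 3.8 -12 0" --pt "0 3.8 -12 0" --pt "0 3.8 -12 0" --pt "0 3.8 -12 0"

```text
t: 6.05
ee_pos: [0.4496, -0.2369, 0.0617]
orientation: [-2.217, -2.226, 0.0]
wrist_force: [0.1, 0.4, -2.1]
grip_width: 0.0071
```

```bash
python3 avg.py 5
```

```text
n 5 F [ 0.26 -0.09 -1.24] sd [0.25 0.41 0.57] T [-0.003  0.083  0.02 ]
6.25 [ 0.4496 -0.2369  0.0617] yaw 90.22 F [-0.04 -0.38 -1.29] T [-0.008  0.12   0.042] g 0.0073
```

>>> jog_arm --pt "0 -0.6 2 0" --pt "0 -1.2 4 0" --pt "0 -1.9 6 0" --pt "0 -2.6 8 0" --pt "0 -3.2 10 0" --pt "0 -3.6 11 0" --pt "0 -3.8 11.7 0" --pt "0 -3.8 12 0" --pt "0 -3.8 12 0" --pt "0 -3.8 12 0"

```text
t: 7.08
ee_pos: [0.4459, -0.237, 0.0503]
orientation: [2.217, 2.226, -0.001]
wrist_force: [-4.3, 1.5, 6.2]
grip_width: 0.0069
```

>>> jog_arm --pt "0 0 0 0" --pt "0 0 0 0" --pt "0 0 0 0" --pt "0 0 0 0" --pt "0 0 -12 0" --pt "0 0 -35 0" --pt "0 0 -65 0" --pt "0 0 -80 0" --pt "0 0 -88 0" --pt "0 0 -90 0" --claw 28

```text
t: 7.92
ee_pos: [0.4467, -0.2373, 0.1417]
orientation: [2.215, 2.224, 0.001]
wrist_force: [0.9, -0.0, -0.2]
grip_width: 0.0282
```

```bash
python3 st.py
```

```text
7.92 [ 0.4467 -0.2373  0.1417] yaw 90.22 F [ 0.93 -0.04 -0.16] T [ 0.008 -0.004  0.003] g 0.0282
```

>>> jog_arm --pt "35 -4 0 0" --pt "72 -8 0 0" --pt "108 -12 0 0" --pt "130 -14.5 0 0" --pt "133 -14.5 15 0" --pt "133 -14.5 38 0" --pt "133 -14.5 60 0" --pt "133 -14.5 79 0" --pt "133 -14.5 89 0" --pt "133 -14.5 91 0"

```text
t: 8.75
ee_pos: [0.4292, -0.1035, 0.0466]
orientation: [-2.214, -2.223, 0.002]
wrist_force: [0.3, 0.9, 0.4]
grip_width: 0.0279
```

```bash
python3 st.py
python3 - <<'E'
from h import *
p=env.get_image("wrist"); im=p["img"][:,:,::-1].copy()
for X in [(.432,-.1042,.06)]:
    u=proj(p,X); cv2.circle(im,(int(u[0]),int(u[1])),3,(0,0,255),1)
cv2.imwrite("pics/w3.png",im)
E
```

```text
8.75 [ 0.4292 -0.1035  0.0466] yaw 90.24 F [0.28 0.89 0.37] T [-0.02   0.029  0.055] g 0.0279
```

View pics/w3.png

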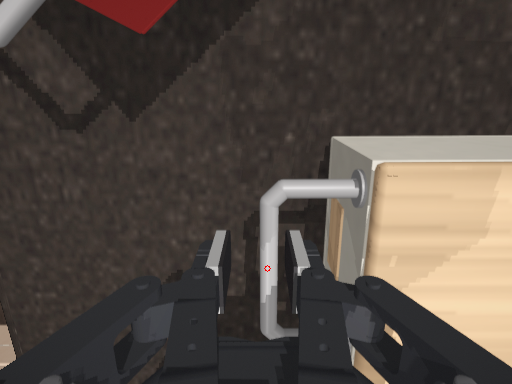

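>>> jog_arm --pt "0 1.5 -2 0" --pt "0 2.5 -3 0" --pt "0 2.5 -3 0" --pt "0 2.5 -3 0" --pt "0 2.5 -3 0" --pt "0 2.5 -3 0" --pt "0 2.5 -3 0" --pt "0 2.5 -3 0" --pt "0 2.5 -3 0" --pt "0 2.5 -3 0"

```text
t: 9.63
ee_pos: [0.4334, -0.104, 0.0518]
orientation: [2.217, 2.226, -0.0]
wrist_force: [-0.6, 0.2, 0.4]
grip_width: 0.0276
```

>>> jog_arm --pt "0 0 0 0" --pt "0 0 0 0" --pt "0 0 0 0" --pt "0 0 0 0" --pt "0 0 0 0" --pt "0 0 0 0" --pt "0 0 0 0" --pt "0 0 0 0" --pt "0 0 0 0" --pt "0 0 0 0" --claw 0 --force 20

```text
t: 10.47
ee_pos: [0.4336, -0.104, 0.0519]
orientation: [2.217, 2.226, 0.0]
wrist_force: [0.7, -0.2, 1.8]
grip_width: 0.007
```

>>> jog_arm --pt "0 0.7 -2 0" --pt "0 1.3 -4 0" --pt "0 2 -6 0" --pt "0 2.6 -8 0" --pt "0 3.2 -10 0" --pt "0 3.8 -12 0" --pt "0 3.8 -12 0" --pt "0 3.8 -12 0" --pt "0 3.8 -12 0" --pt "0 3.8 -12 0"

```text
t: 11.3
ee_pos: [0.437, -0.104, 0.0637]
orientation: [-2.217, -2.226, 0.0]
wrist_force: [1.1, 0.6, -5.4]
grip_width: 0.007
```

```bash
python3 avg.py 5
```

```text
n 5 F [ 1.21  0.47 -5.48] sd [0.14 0.24 0.31] T [ 0.056 -0.143  0.041]
11.5 [ 0.437  -0.104   0.0637] yaw 90.22 F [ 1.11  0.88 -5.07] T [ 0.083 -0.119  0.075] g 0.0071
```

The left box pulls about 5.5 N and is full. The middle one pulled about 1.2 N, so it is empty. I'll set the left box down and feel the right one.

>>> jog_arm --pt "0 -0.6 2 0" --pt "0 -1.2 4 0" --pt "0 -1.9 6 0" --pt "0 -2.6 8 0" --pt "0 -3.2 10 0" --pt "0 -3.6 11 0" --pt "0 -3.8 11.7 0" --pt "0 -3.8 12 0" --pt "0 -3.8 12 0" --pt "0 -3.8 12 0"

```text
t: 12.33
ee_pos: [0.4328, -0.104, 0.0519]
orientation: [-2.217, -2.225, 0.002]
wrist_force: [-6.9, 0.2, 3.1]
grip_width: 0.0071
```

>>> jog_arm --pt "0 0 0 0" --pt "0 0 0 0" --pt "0 0 0 0" --pt "0 0 0 0" --pt "0 0 -12 0" --pt "0 0 -35 0" --pt "0 0 -65 0" --pt "0 0 -80 0" --pt "0 0 -88 0" --pt "0 0 -90 0" --claw 28

```text
t: 13.17
ee_pos: [0.4343, -0.1043, 0.1431]
orientation: [2.215, 2.224, 0.001]
wrist_force: [0.6, -0.6, -0.5]
grip_width: 0.0282
```

```bash
python3 st.py
```

```text
13.17 [ 0.4343 -0.1043  0.1431] yaw 90.22 F [ 0.64 -0.6  -0.45] T [-0.009 -0.018 -0.036] g 0.0282
```

>>> jog_arm --pt "-25 1 0 0" --pt "-60 2 0 0" --pt "-100 3 0 0.5" --pt "-140 4 0 1" --pt "-180 5 0 1" --pt "-215 6 0 1" --pt "-243 6 0 1" --pt "-255 6 0 1" --pt "-255 6 0 1" --pt "-255 6 0 1"

```text
t: 14.0
ee_pos: [0.4402, -0.358, 0.1405]
orientation: [-2.235, -2.205, -0.001]
wrist_force: [1.0, 1.2, 0.3]
grip_width: 0.0278
```

```bash
python3 st.py
python3 - <<'E'
from h import *
import pickle
p=env.get_image("wrist"); im=p["img"][:,:,::-1].copy(); pickle.dump(p,open("w4.pkl","wb"))
for X in [(.441,-.3593,.06)]:
    u=proj(p,X); cv2.circle(im,(int(u[0]),int(u[1])),3,(0,0,255),1)
cv2.imwrite("pics/w4.png",im)
E
```

```text
14.0 [ 0.4402 -0.358   0.1405] yaw 89.22 F [0.97 1.2  0.28] T [0.077 0.009 0.015] g 0.0278
```

View pics/w4.png

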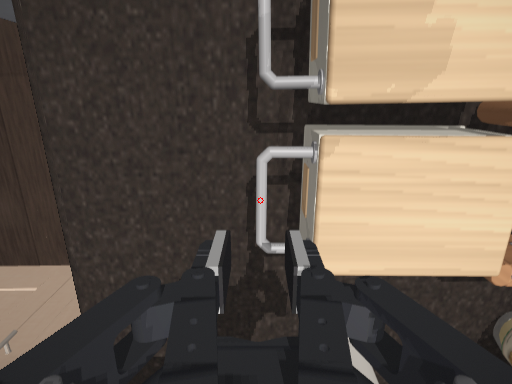

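Run:
```python
from h import *
import pickle
p=pickle.load(open("w4.pkl","rb"))
print([onz(p,u,.06)[:2].round(4).tolist() for u in [(263,165),(262,200),(263,235)]])
for u in [(318,136),(510,137),(318,274),(498,275)]: print(u,onz(p,u,.078)[:2].round(4))
```

```text
[[0.4428, -0.3321], [0.4418, -0.3589], [0.4423, -0.3876]]
(318, 136) [ 0.4781 -0.3094]
(510, 137) [ 0.6016 -0.3116]
(318, 274) [ 0.4826 -0.4112]
(498, 275) [ 0.616  -0.4136]
```

>>> jog_arm --pt "-1 1 15 0" --pt "-1.5 1 35 0" --pt "-1.5 1 55 0" --pt "-1.5 1 72 0" --pt "-1.5 1 84 0" --pt "-1.5 1 90 0" --pt "-1.5 1 91 0" --pt "-1.5 1 91 0" --pt "-1.5 1 91 0" --pt "-1.5 1 91 0"

```text
t: 14.88
ee_pos: [0.442, -0.3608, 0.0519]
orientation: [2.235, 2.205, 0.0]
wrist_force: [0.3, 0.0, -0.2]
grip_width: 0.0283
```

```bash
python3 st.py
```

```text
14.88 [ 0.442  -0.3608  0.0519] yaw 89.22 F [ 0.33  0.02 -0.2 ] T [0.05  0.028 0.032] g 0.0283
```

>>> jog_arm --pt "0 0 0 0" --pt "0 0 0 0" --pt "0 0 0 0" --pt "0 0 0 0" --pt "0 0 0 0" --pt "0 0 0 0" --pt "0 0 0 0" --pt "0 0 0 0" --pt "0 0 0 0" --pt "0 0 0 0" --claw 0 --force 20

```text
t: 15.72
ee_pos: [0.4417, -0.3607, 0.0515]
orientation: [2.236, 2.205, 0.0]
wrist_force: [-0.9, 1.1, 5.3]
grip_width: 0.0073
```

>>> jog_arm --pt "0 0.7 -2 0" --pt "0 1.3 -4 0" --pt "0 2 -6 0" --pt "0 2.6 -8 0" --pt "0 3.2 -10 0" --pt "0 3.8 -12 0" --pt "0 3.8 -12 0" --pt "0 3.8 -12 0" --pt "0 3.8 -12 0" --pt "0 3.8 -12 0"

```text
t: 16.55
ee_pos: [0.4451, -0.3605, 0.0627]
orientation: [-2.236, -2.206, 0.0]
wrist_force: [2.6, 0.6, -5.8]
grip_width: 0.0072
```

```bash
python3 avg.py 5
```

```text
n 5 F [ 1.98  0.19 -5.59] sd [0.39 0.49 0.4 ] T [-0.056 -0.292 -0.074]
16.75 [ 0.4451 -0.3605  0.0627] yaw 89.22 F [ 1.72  0.51 -5.37] T [-0.074 -0.264 -0.113] g 0.0071
```

The right box also pulls about 5.6 N, so left and right are full and the middle is empty. I'll set the right box down, align it and slide it in.

>>> jog_arm --pt "0 -0.6 2 0" --pt "0 -1.2 4 0" --pt "0 -1.9 6 0" --pt "0 -2.6 8 0" --pt "0 -3.2 10 0" --pt "0 -3.6 11 0" --pt "0 -3.8 11.6 0" --pt "0 -3.8 11.6 0" --pt "0 -3.8 11.6 0" --pt "0 -3.8 11.6 0"

```text
t: 17.58
ee_pos: [0.4411, -0.3605, 0.0515]
orientation: [-2.236, -2.206, 0.001]
wrist_force: [-5.6, 1.8, 2.8]
grip_width: 0.0067
```

>>> jog_arm --pt "-0.5 1 0 -0.1" --pt "-1 2 0 -0.2" --pt "-1.7 3 0 -0.3" --pt "-2.4 4.2 0 -0.45" --pt "-3.2 5.4 0 -0.6" --pt "-4 6.6 0 -0.75" --pt "-4.6 7.8 0 -0.85" --pt "-5.1 9 0 -0.9" --pt "-5.1 10 0 -0.9" --pt "-5.1 10 0 -0.9" --force 50

```text
t: 18.42
ee_pos: [0.4503, -0.3663, 0.0516]
orientation: [-2.219, -2.223, 0.003]
wrist_force: [-8.3, 0.3, 5.0]
grip_width: 0.0056
```

```bash
python3 st.py
python3 - <<'E'
from h import *
import pickle
p=env.get_image("wrist"); im=p["img"][:,:,::-1].copy(); pickle.dump(p,open("w5.pkl","wb"))
cv2.imwrite("pics/w5.png",im)
p=env.get_image("top"); im=p["img"][:,:,::-1].copy(); pickle.dump(p,open("t5.pkl","wb"))
cv2.imwrite("pics/t5.png",cv2.resize(im[150:245,210:340],None,fx=6,fy=6,interpolation=cv2.INTER_CUBIC))
E
```

```text
18.42 [ 0.4503 -0.3663  0.0516] yaw 90.09 F [-8.28  0.34  5.04] T [0.123 1.67  0.128] g 0.0056
```

View pics/w5.png

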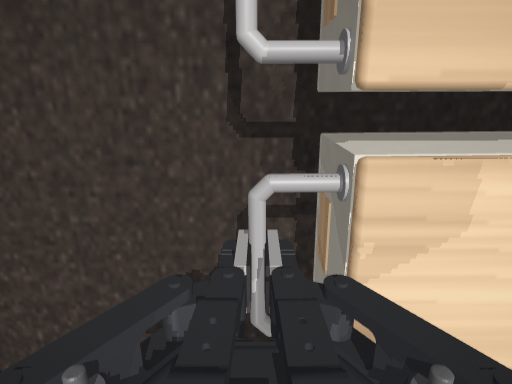

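View pics/t5.png

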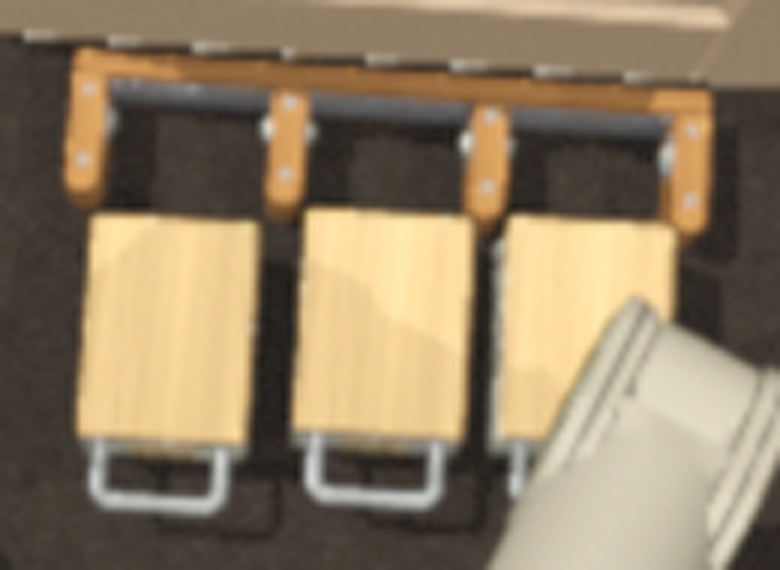

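Run:
```python
from h import *
import pickle
p=pickle.load(open("w5.pkl","rb"));im=p["img"]
hsv=cv2.cvtColor(im,cv2.COLOR_RGB2HSV)
m=cv2.inRange(hsv,(10,40,150),(30,160,255))
cols=np.arange(372,508)
e=[]
for u in cols:
    v=np.where(m[130:200,u])[0].min()+130-.5; e.append(onz(p,(u,v),.078)[:2])
e=np.array(e);c=np.polyfit(e[:,0],e[:,1],1);print("edge yaw",np.degrees(c[0]),"y@.5",np.polyval(c,.5),np.polyval(c,.56),"res",np.std(e[:,1]-np.polyval(c,e[:,0])))
e=[]
for u in range(375,508):
    v=np.where(m[60:120,u])[0].max()+60+.5; e.append(onz(p,(u,v),.078)[:2])
e=np.array(e);c=np.polyfit(e[:,0],e[:,1],1);print("middle box lower edge yaw",np.degrees(c[0]),"y@.5",np.polyval(c,.5))
```

```text
edge yaw 0.6565814916527382 y@.5 -0.31254953204453617 -0.31186196151431644 res 0.00010385621464371416
middle box lower edge yaw -0.12269817050754017 y@.5 -0.28925586594655667
```

>>> jog_arm --pt "0 4 0 0" --pt "0 9 0 0" --pt "0 14 0 0" --pt "0 19 0 0" --pt "0 24 0 0" --pt "0 30 0 0" --pt "0 36 0 0" --pt "0 41 0 0" --pt "0 46 0 0" --pt "0 49 0 0"

```text
t: 19.35
ee_pos: [0.4996, -0.3665, 0.0516]
orientation: [-2.22, -2.223, 0.003]
wrist_force: [-10.2, 0.9, 5.2]
grip_width: 0.0059
```

```bash
python3 st.py
```

```text
19.35 [ 0.4996 -0.3665  0.0516] yaw 90.08 F [-10.18   0.86   5.22] T [0.014 1.892 0.006] g 0.0059
```

>>> jog_arm --pt "0 2 0 0" --pt "0 4 0 0" --pt "0 6 0 0" --pt "0 8 0 0" --pt "0 10 0 0" --pt "0 12 0 0" --pt "0 14 0 0" --pt "0 16 0 0" --pt "0 18 0 0" --pt "0 18 0 0"

```text
t: 20.18
ee_pos: [0.5166, -0.3667, 0.0516]
orientation: [-2.219, -2.221, 0.005]
wrist_force: [-11.1, 0.1, 7.3]
grip_width: 0.006
```

```bash
python3 st.py
```

```text
20.18 [ 0.5166 -0.3667  0.0516] yaw 90.05 F [-11.08   0.12   7.34] T [0.01  2.329 0.032] g 0.006
```

>>> jog_arm --pt "0 1 0 0" --pt "0 2 0 0" --pt "0 3 0 0" --pt "0 4 0 0" --pt "0 5 0 0" --pt "0 6 0 0" --pt "0 7 0 0" --pt "0 7 0 0" --pt "0 7 0 0" --pt "0 7 0 0"

```text
t: 21.02
ee_pos: [0.524, -0.3667, 0.0516]
orientation: [-2.22, -2.222, 0.003]
wrist_force: [-8.9, -1.0, 4.8]
grip_width: 0.0061
```

```bash
python3 st.py
```

```text
21.02 [ 0.524  -0.3667  0.0516] yaw 90.06 F [-8.88 -1.01  4.79] T [-0.053  1.828  0.052] g 0.0061
```

>>> jog_arm --pt "0 0.5 0 0" --pt "0 1 0 0" --pt "0 1.5 0 0" --pt "0 2 0 0" --pt "0 2 0 0" --pt "0 2 0 0" --pt "0 2 0 0" --pt "0 2 0 0" --pt "0 2 0 0" --pt "0 2 0 0"

```text
t: 21.85
ee_pos: [0.5263, -0.3665, 0.0516]
orientation: [-2.22, -2.223, 0.003]
wrist_force: [-7.8, -0.9, 3.3]
grip_width: 0.006
```

```bash
python3 st.py
```

```text
21.85 [ 0.5263 -0.3665  0.0516] yaw 90.07 F [-7.81 -0.9   3.34] T [0.021 1.623 0.05 ] g 0.006
```

>>> jog_arm --pt "0 0.5 0 0" --pt "0 1 0 0" --pt "0 1.5 0 0" --pt "0 2 0 0" --pt "0 2 0 0" --pt "0 2 0 0" --pt "0 2 0 0" --pt "0 2 0 0" --pt "0 2 0 0" --pt "0 2 0 0"

```text
t: 22.68
ee_pos: [0.5279, -0.3665, 0.0516]
orientation: [-2.219, -2.222, 0.004]
wrist_force: [-9.4, 0.2, 6.0]
grip_width: 0.0063
```

Run:
```python
from h import *
import pickle
exec(open("st.py").read())
p=env.get_image("top"); im=p["img"][:,:,::-1].copy(); pickle.dump(p,open("t6.pkl","wb"))
cv2.imwrite("pics/t6.png",cv2.resize(im[150:245,210:340],None,fx=6,fy=6,interpolation=cv2.INTER_CUBIC))
```

```text
22.68 [ 0.5279 -0.3665  0.0516] yaw 90.07 F [-9.38  0.22  6.03] T [0.04  2.002 0.07 ] g 0.0063
```

View pics/t6.png

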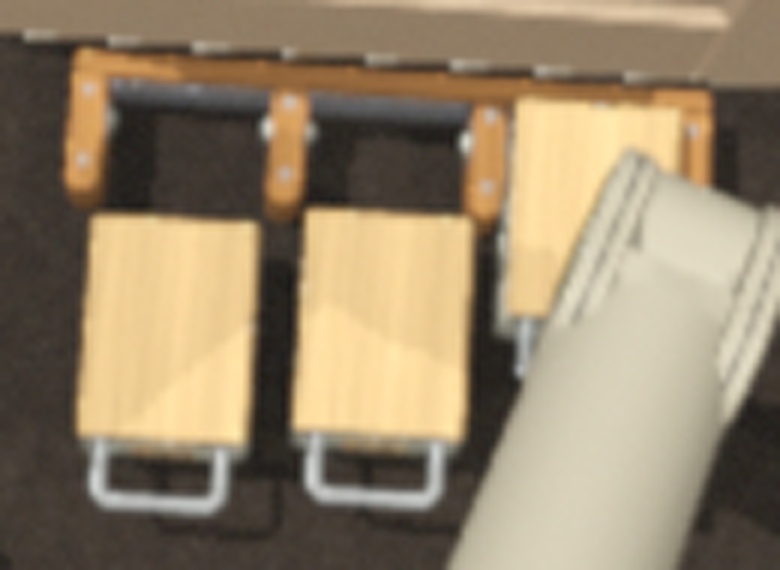

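>>> jog_arm --pt "0 0.5 0 0" --pt "0 1 0 0" --pt "0 1.5 0 0" --pt "0 2 0 0" --pt "0 2 0 0" --pt "0 2 0 0" --pt "0 2 0 0" --pt "0 2 0 0" --pt "0 2 0 0" --pt "0 2 0 0"

```text
t: 23.57
ee_pos: [0.528, -0.3665, 0.0516]
orientation: [-2.218, -2.219, 0.007]
wrist_force: [-18.6, 3.0, 11.9]
grip_width: 0.0058
```

```bash
python3 st.py
```

```text
23.57 [ 0.528  -0.3665  0.0516] yaw 90.03 F [-18.62   2.99  11.87] T [0.652 3.901 0.07 ] g 0.0058
```

>>> jog_arm --pt "0 -0.5 0 0" --pt "0 -1 0 0" --pt "0 -1.5 0 0" --pt "0 -1.5 0 0" --pt "0 -1.5 0 0" --pt "0 -1.5 -20 0" --pt "0 -1.5 -45 0" --pt "0 -1.5 -70 0" --pt "0 -1.5 -85 0" --pt "0 -1.5 -90 0" --claw 28

```text
t: 24.4
ee_pos: [0.5313, -0.3661, 0.1444]
orientation: [2.216, 2.221, 0.002]
wrist_force: [-0.2, 0.7, 0.4]
grip_width: 0.0279
```

Run:
```python
from h import *
import pickle
exec(open("st.py").read())
p=env.get_image("wrist"); im=p["img"][:,:,::-1].copy(); pickle.dump(p,open("w7.pkl","wb"))
cv2.imwrite("pics/w7.png",im)
```

```text
24.4 [ 0.5313 -0.3661  0.1444] yaw 90.13 F [-0.25  0.72  0.38] T [-0.033 -0.027 -0.03 ] g 0.0279
```

View pics/w7.png

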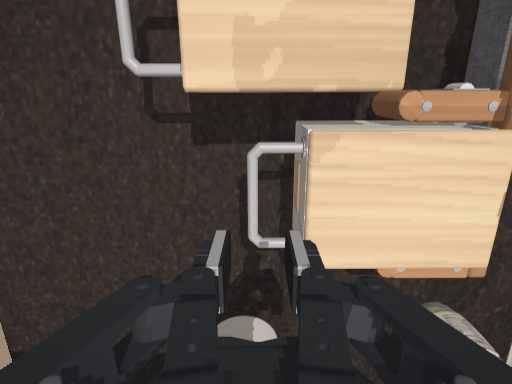

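Run:
```python
from h import *
import pickle
p=pickle.load(open("w7.pkl","rb"))
for u in [(426,106),(493,106),(400,268),(457,268)]: print("screw",onz(p,u,.056)[:2].round(4))
for u in [(253,165),(253,195),(254,225)]: print("bar",onz(p,u,.06)[:2].round(4))
for u in [(310,130),(306,200),(311,268),(490,268)]: print("lid",onz(p,u,.078)[:2].round(4))
im=p["img"][:,:,::-1]
cv2.imwrite("pics/w7z.png",cv2.resize(im[75:290,290:512],None,fx=2.7,fy=2.7,interpolation=cv2.INTER_CUBIC))
```

```text
screw [ 0.6492 -0.2992]
screw [ 0.6968 -0.299 ]
screw [ 0.6493 -0.43  ]
screw [ 0.6971 -0.43  ]
bar [ 0.5266 -0.3413]
bar [ 0.5266 -0.3646]
bar [ 0.5273 -0.3893]
lid [ 0.5641 -0.3137]
lid [ 0.5639 -0.3621]
lid [ 0.5704 -0.4164]
lid [ 0.7055 -0.4163]
```

View pics/w7z.png

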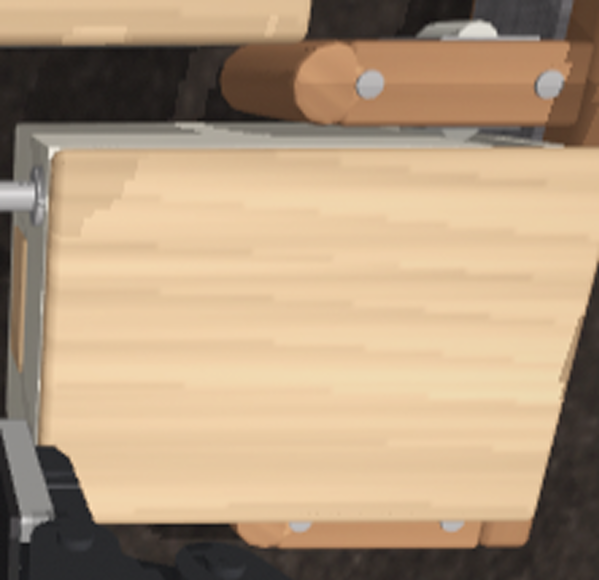

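The right box is home: its bar at x 0.5267 puts the heel at 0.7047, against a stop at about 0.704. Next is the left box.

>>> jog_arm --pt "22 -8 0 0" --pt "57 -21 0 0" --pt "95 -35 0 0" --pt "135 -50 0 0" --pt "175 -65 0 0" --pt "213 -79 0 0" --pt "243 -91 0 0" --pt "260 -97 0 0" --pt "262 -97.5 0 0" --pt "262 -97.5 0 0"

```text
t: 25.28
ee_pos: [0.4316, -0.1035, 0.1408]
orientation: [2.217, 2.225, -0.001]
wrist_force: [0.2, -0.1, -0.7]
grip_width: 0.0282
```

Run:
```python
from h import *
import pickle
p=env.get_image("wrist"); im=p["img"][:,:,::-1].copy(); pickle.dump(p,open("w8.pkl","wb"))
exec(open("st.py").read())
cv2.imwrite("pics/w8.png",im)
hsv=cv2.cvtColor(p["img"],cv2.COLOR_RGB2HSV)
m=cv2.inRange(hsv,(10,40,150),(30,160,255))
n,l,s,cc=cv2.connectedComponentsWithStats(m)
for i in range(1,n):
    if s[i][4]>2000: print(s[i])
```

```text
25.33 [ 0.4318 -0.1045  0.1409] yaw 90.11 F [-0.69 -0.41  0.19] T [-0.065 -0.055 -0.017] g 0.0284
[  312   130   200   143 27245]
[ 422  303   82   50 2123]
[   0  311   85   58 2501]
```

View pics/w8.png

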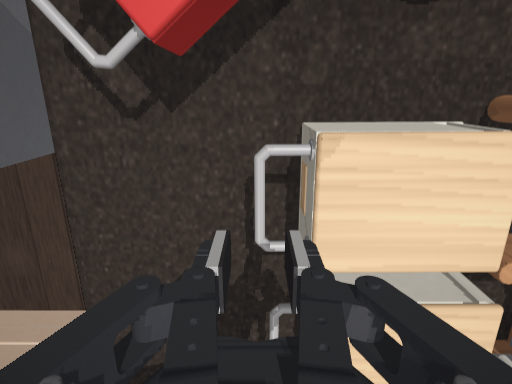

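Run:
```python
from h import *
import pickle
p=pickle.load(open("w8.pkl","rb"))
print([onz(p,u,.06)[:2].round(4).tolist() for u in [(260,165),(259.5,200),(260.5,235)]])
hsv=cv2.cvtColor(p["img"],cv2.COLOR_RGB2HSV)
m=cv2.inRange(hsv,(10,40,150),(30,160,255))
n,l,s,cc=cv2.connectedComponentsWithStats(m);m=(l==max(range(1,n),key=lambda i:s[i][4]))
for lo,hi,f,dv in [(100,200,np.min,-.5),(220,290,np.max,.5)]:
    e=np.array([onz(p,(u,f(np.where(m[lo:hi,u])[0])+lo+dv),.078)[:2] for u in range(362,495)])
    c=np.polyfit(e[:,0],e[:,1],1);print("yaw",np.degrees(c[0]).round(2),"y@.54",np.polyval(c,.54).round(4),"y@.61",np.polyval(c,.61).round(4))
```

```text
[[0.4316, -0.0777], [0.4314, -0.1045], [0.4323, -0.1334]]
yaw 0.83 y@.54 -0.0508 y@.61 -0.0497
yaw 0.84 y@.54 -0.1546 y@.61 -0.1536
```

>>> jog_arm --pt "0 1 15 0" --pt "0 1.5 35 0" --pt "0 1.5 55 0" --pt "0 1.5 72 0" --pt "0 1.5 82 0" --pt "0 1.5 88 0" --pt "0 1.5 90 0" --pt "0 1.5 90 0" --pt "0 1.5 90 0" --pt "0 1.5 90 0"

```text
t: 26.17
ee_pos: [0.4339, -0.104, 0.052]
orientation: [2.218, 2.223, 0.001]
wrist_force: [0.1, 0.0, -0.1]
grip_width: 0.0282
```

```bash
python3 st.py
```

```text
26.17 [ 0.4339 -0.104   0.052 ] yaw 90.12 F [ 0.06  0.01 -0.13] T [ 0.026 -0.027  0.056] g 0.0282
```

>>> jog_arm --pt "0 0 0 0" --pt "0 0 0 0" --pt "0 0 0 0" --pt "0 0 0 0" --pt "0 0 0 0" --pt "0 0 0 0" --pt "0 0 0 0" --pt "0 0 0 0" --pt "0 0 -0.3 0" --pt "0 0 -0.3 0" --claw 0 --force 40

```text
t: 27.0
ee_pos: [0.4333, -0.1039, 0.0518]
orientation: [2.219, 2.224, -0.0]
wrist_force: [-1.3, -0.8, 3.4]
grip_width: 0.0063
```

```bash
python3 st.py
```

```text
27.0 [ 0.4333 -0.1039  0.0518] yaw 90.13 F [-1.29 -0.77  3.42] T [-0.047  0.383  0.057] g 0.0063
```

>>> jog_arm --pt "0 1 0 0" --pt "0 2 0 0" --pt "0 3 0 0" --pt "0 4 0 0" --pt "0 5 0 0" --pt "0 6 0 0" --pt "0 7 0 0" --pt "0 8 0 0" --pt "0 9 0 0" --pt "0 10 0 0"

```text
t: 27.83
ee_pos: [0.4392, -0.1042, 0.0515]
orientation: [-2.216, -2.219, 0.011]
wrist_force: [-24.8, 1.0, 30.1]
grip_width: 0.0062
```

Run:
```python
from h import *
import pickle
p=env.get_image("wrist");pickle.dump(p,open("w9.pkl","wb"))
exec(open("st.py").read())
cv2.imwrite("pics/w9.png",p["img"][:,:,::-1])
hsv=cv2.cvtColor(p["img"],cv2.COLOR_RGB2HSV)
m=cv2.inRange(hsv,(10,40,150),(30,160,255))
n,l,s,cc=cv2.connectedComponentsWithStats(m);m=(l==max(range(1,n),key=lambda i:s[i][4]))
e=np.array([onz(p,(u,np.where(m[110:220,u])[0].min()+110-.5),.078)[:2] for u in range(375,508)])
c=np.polyfit(e[:,0],e[:,1],1);print("yaw",np.degrees(c[0]).round(2),"y@.54",np.polyval(c,.54).round(4),"y@.61",np.polyval(c,.61).round(4))
```

```text
27.88 [ 0.4395 -0.1042  0.0515] yaw 90.08 F [-23.67   0.73  27.9 ] T [0.021 5.029 0.038] g 0.0062
yaw 0.49 y@.54 -0.0506 y@.61 -0.05
```

View pics/w9.png

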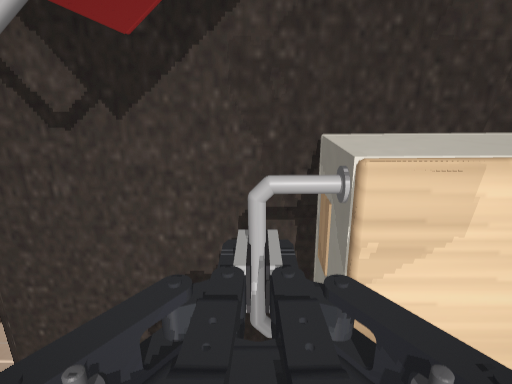

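>>> jog_arm --pt "0 -0.5 -0.3 0" --pt "0 -1 -0.6 0" --pt "0 -1.5 -0.9 0" --pt "0 -2 -1 0" --pt "0 -2 -1 0" --pt "0 -2 -1 0" --pt "0 -2 -1 0" --pt "0 -2 -1 0" --pt "0 -2 -1 0" --pt "0 -2 -1 0"

```text
t: 28.72
ee_pos: [0.4412, -0.1037, 0.0524]
orientation: [-2.219, -2.224, 0.0]
wrist_force: [-4.0, 0.2, -3.9]
grip_width: 0.0065
```

```bash
python3 st.py
```

```text
28.72 [ 0.4412 -0.1037  0.0524] yaw 90.12 F [-4.04  0.19 -3.91] T [0.029 0.816 0.006] g 0.0065
```

>>> jog_arm --pt "0 1.5 0 0" --pt "0 3 0 0" --pt "0 5 0 0" --pt "0 7 0 0" --pt "0 9 0 0" --pt "0 11 0 0" --pt "0 13 0 0" --pt "0 14 0 0" --pt "0 15 0 0" --pt "0 15 0 0"

```text
t: 29.55
ee_pos: [0.4565, -0.1037, 0.0525]
orientation: [2.219, 2.224, 0.0]
wrist_force: [-1.9, 0.1, -4.6]
grip_width: 0.0061
```

```bash
python3 st.py
```

```text
29.55 [ 0.4565 -0.1037  0.0525] yaw 90.13 F [-1.9   0.12 -4.58] T [-0.019  0.502 -0.071] g 0.0061
```

>>> jog_arm --pt "0 3 0 0" --pt "0 7 0 0" --pt "0 12 0 0" --pt "0 17 0 0" --pt "0 22 0 0" --pt "0 28 0 0" --pt "0 34 0 0" --pt "0 39 0 0" --pt "0 43 0 0" --pt "0 45 0 0"

```text
t: 30.38
ee_pos: [0.5019, -0.1035, 0.0525]
orientation: [2.219, 2.224, 0.0]
wrist_force: [-3.4, 0.1, -3.3]
grip_width: 0.006
```

```bash
python3 st.py
```

```text
30.38 [ 0.5019 -0.1035  0.0525] yaw 90.13 F [-3.35  0.08 -3.28] T [-0.016  0.855 -0.016] g 0.006
```

>>> jog_arm --pt "0 2 0 0" --pt "0 4 0 0" --pt "0 6 0 0" --pt "0 8 0 0" --pt "0 10 0 0" --pt "0 12 0 0" --pt "0 14 0 0" --pt "0 16 0 0" --pt "0 18 0 0" --pt "0 18 0 0"

```text
t: 31.22
ee_pos: [0.5194, -0.1036, 0.0525]
orientation: [2.219, 2.224, -0.0]
wrist_force: [-3.3, -0.3, -3.8]
grip_width: 0.0062
```

```bash
python3 st.py
```

```text
31.22 [ 0.5194 -0.1036  0.0525] yaw 90.12 F [-3.28 -0.31 -3.77] T [-0.124  0.82  -0.031] g 0.0062
```

>>> jog_arm --pt "0 1 0 0" --pt "0 2 0 0" --pt "0 3 0 0" --pt "0 4 0 0" --pt "0 5 0 0" --pt "0 6 0 0" --pt "0 6 0 0" --pt "0 6 0 0" --pt "0 6 0 0" --pt "0 6 0 0"

```text
t: 32.05
ee_pos: [0.5258, -0.1035, 0.0527]
orientation: [2.218, 2.223, 0.001]
wrist_force: [0.5, -0.2, -4.7]
grip_width: 0.0062
```

```bash
python3 st.py
```

```text
32.05 [ 0.5258 -0.1035  0.0527] yaw 90.13 F [ 0.54 -0.23 -4.67] T [-0.105  0.084 -0.026] g 0.0062
```

>>> jog_arm --pt "0 0.5 0.1 0" --pt "0 1 0.1 0" --pt "0 1.5 0.1 0" --pt "0 2 0.1 0" --pt "0 2 0.1 0" --pt "0 2 0.1 0" --pt "0 2 0.1 0" --pt "0 2 0.1 0" --pt "0 2 0.1 0" --pt "0 2 0.1 0"

```text
t: 32.88
ee_pos: [0.5272, -0.1035, 0.0524]
orientation: [2.219, 2.224, -0.0]
wrist_force: [-3.9, -0.4, -3.2]
grip_width: 0.0063
```

```bash
python3 st.py
```

```text
32.88 [ 0.5272 -0.1035  0.0524] yaw 90.13 F [-3.94 -0.35 -3.17] T [ 0.013  0.865 -0.059] g 0.0063
```

>>> jog_arm --pt "0 0.3 0.1 0" --pt "0 0.6 0.1 0" --pt "0 0.9 0.1 0" --pt "0 1.2 0.1 0" --pt "0 1.5 0.1 0" --pt "0 1.5 0.1 0" --pt "0 1.5 0.1 0" --pt "0 1.5 0.1 0" --pt "0 1.5 0.1 0" --pt "0 1.5 0.1 0"

```text
t: 33.72
ee_pos: [0.5276, -0.1036, 0.0518]
orientation: [-2.218, -2.222, 0.003]
wrist_force: [-8.4, 0.0, -2.4]
grip_width: 0.0068
```

```bash
python3 st.py
```

```text
33.72 [ 0.5276 -0.1036  0.0518] yaw 90.12 F [-8.41  0.02 -2.38] T [-0.016  1.712  0.011] g 0.0068
```

>>> jog_arm --pt "0 0.3 0.1 0" --pt "0 0.6 0.2 0" --pt "0 0.9 0.3 0" --pt "0 1.2 0.3 0" --pt "0 1.5 0.3 0" --pt "0 1.5 0.3 0" --pt "0 1.5 0.3 0" --pt "0 1.5 0.3 0" --pt "0 1.5 0.3 0" --pt "0 1.5 0.3 0"

```text
t: 34.55
ee_pos: [0.5276, -0.1036, 0.0517]
orientation: [-2.217, -2.221, 0.007]
wrist_force: [-17.3, 1.1, 8.1]
grip_width: 0.0066
```

```bash
python3 st.py
```

```text
34.55 [ 0.5276 -0.1036  0.0517] yaw 90.11 F [-17.35   1.07   8.07] T [ 0.123  3.772 -0.053] g 0.0066
```

Firm contact at 17 N with no further motion, so it's at the stop. I'll relax, open, and rise.

>>> jog_arm --pt "0 -0.8 -0.1 0" --pt "0 -1.6 -0.2 0" --pt "0 -2 -0.3 0" --pt "0 -2 -0.3 0" --pt "0 -2 -0.3 0" --pt "0 -2 -20 0" --pt "0 -2 -45 0" --pt "0 -2 -75 0" --pt "0 -2 -95 0" --pt "0 -2 -100 0" --claw 28

```text
t: 35.38
ee_pos: [0.5303, -0.1036, 0.1559]
orientation: [2.215, 2.22, 0.005]
wrist_force: [-0.2, 0.1, 0.4]
grip_width: 0.0278
```

>>> jog_arm --pt "-10 -3 -20 0" --pt "-30 -8 -50 0" --pt "-55 -14 -85 0" --pt "-75 -20 -120 0" --pt "-90 -26 -150 0" --pt "-100 -30 -180 0" --pt "-100 -30 -195 0" --pt "-100 -30 -200 0" --pt "-100 -30 -200 0" --pt "-100 -30 -200 0"

```text
t: 36.22
ee_pos: [0.4984, -0.203, 0.3506]
orientation: [-2.217, -2.224, 0.001]
wrist_force: [-0.1, 0.8, -0.4]
grip_width: 0.0286
```

Run:
```python
from h import *
import pickle
p=env.get_image("wrist");pickle.dump(p,open("w10.pkl","wb"))
exec(open("st.py").read())
cv2.imwrite("pics/w10.png",cv2.resize(p["img"][:,:,::-1],None,fx=1.5,fy=1.5,interpolation=cv2.INTER_CUBIC))
t=env.get_image("top");cv2.imwrite("pics/t10.png",cv2.resize(t["img"][150:245,210:340][:,:,::-1],None,fx=6,fy=6,interpolation=cv2.INTER_CUBIC))
```

```text
36.27 [ 0.4982 -0.203   0.3502] yaw 90.18 F [-0.04  0.27 -0.66] T [ 0.025 -0.003 -0.002] g 0.0284
```

View pics/w10.png

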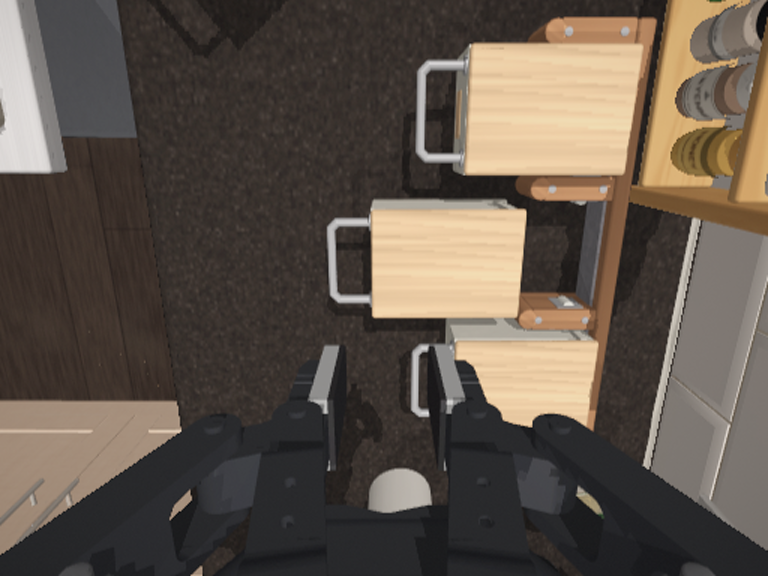

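View pics/t10.png

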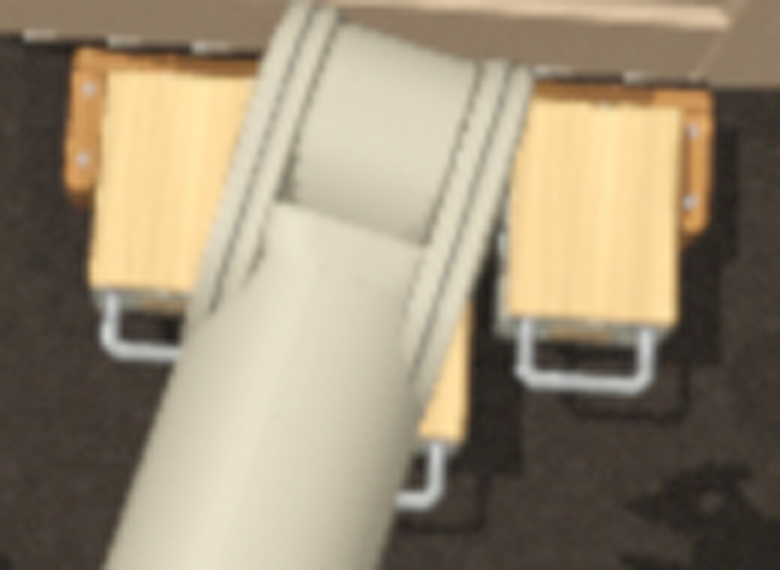

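Run:
```python
from h import *
import pickle
p=pickle.load(open("w10.pkl","rb"))
q=lambda u,z:onz(p,(u[0]/1.5-.17,u[1]/1.5-.17),z)[:2].round(4)
for n,u in {"Lbar":(421,112),"Mbar":(332,261),"Rbar":(415,380)}.items(): print(n,q(u,.06))
for n,u in {"Llid near":(462,110),"Llid far":(634,110),"Rlid near":(455,360),"Rlid far":(597,360),"Mnear":(371,262),"Mfar":(523,262)}.items(): print(n,q(u,.078))
for u in [(568,31),(626,31),(551,188),(603,188),(531,320),(584,320)]: print("screw",q(u,.056))
```

```text
Lbar [ 0.526  -0.1032]
Mbar [ 0.444  -0.2378]
Rbar [ 0.5265 -0.3653]
Llid near [ 0.559  -0.1026]
Llid far [ 0.7025 -0.1021]
Rlid near [ 0.5641 -0.3331]
Rlid far [ 0.7036 -0.3324]
Mnear [ 0.4821 -0.2339]
Mfar [ 0.6218 -0.2334]
screw [ 0.6481 -0.0387]
screw [ 0.6968 -0.0385]
screw [ 0.648  -0.1684]
screw [ 0.6959 -0.1683]
screw [ 0.6421 -0.2993]
screw [ 0.6955 -0.299 ]
```

Run:
```python
from rig import env
print(env.close_job())
```

```text
the job is handed in; nothing more can be done
None
```

The left and right boxes were full and are now pushed home. The middle box was empty and still stands out where it was. The job is handed in at about 36 s of the 69 s allowed.

**Feeling the boxes:** I lifted each handle about 12 mm with the heel left on the worktop, then set it down again. The pulls were about 5.5 N (left), 1.2 N (middle) and 5.6 N (right). The two full readings are a little over the 3 to 4.5 N listed, which the light grip's blur of up to 1 N accounts for. They are clearly apart from the empty reading.

**Pushing in:** Both full boxes ran straight in until the force rose with no further motion, about 17 N on the left and 19 N on the right. Sideways force stayed under about 3 N. I did not detect the click separately. That they are home rests on the firm stop and the measured positions.

**Last checks:**
- **Full boxes:** both handle bars are at x ≈ 0.526, putting the heels at about 0.704. The stop is at about 0.704, so they match within the cameras' 2 mm.
- **Middle box:** its bar is within about 1 mm of where it started.
- **Gripper:** it is clear of everything, about 0.34 m above the worktop.

**One thing went wrong:** early in the left push, in the open before the bay, the gripper pressed down on the handle with about 30 N and the box stuck. I backed off, raised the gripper 1 mm and carried on, and the rest of the slide took only a few newtons until the stop. That is under the 40 N limit, and the rack was not touched then.

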